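Set a roller mill's gap by its star wheel

ROBOT

A 7-joint arm with a two-finger parallel gripper is mounted at the origin on a cart in front of the work surface, level with it; the furniture and walls round the work are solid. World frame = base frame: x ahead of the robot, y to its left, z up, the work surface at z = 0. Lengths are in m, angles in rad, forces in N, time in s.
With the tool pointing down it reaches from about 0.425 to 0.825 m from the base axis. Payload 3.6 kg.
Tool frame: the origin (TCP) lies where the fingers leave the gripper's body, on its centre line; the fingertips stand 73 mm ahead of it and the grasp point (between the pads) lies 54 mm ahead of it; x points along the fingers, y is the direction in which the jaws open and shut, and the axes are right-handed (so a half turn about x gives the same grasp; the last joint's range is limited). The gripper opens to 85 mm and grips with 20 to 120 N. Pads are 22 mm wide; open, the fingers measure 114 mm over their backs; the gripper's body (76 mm by 85 mm) begins 54 mm behind the grasp point. The pads swing forward as they close: fully open they stand 13 mm farther back than shut.
Start: joints at [1.155, 0.615, -0.013, 1.423, 0.008, 1.103, -0.04], TCP at [0.246, -0.601, 0.304] pointing down, gripper open.
Joint ranges: [-3.12, 3.12], [-0.3, 2.06], [-1.34, 1.32], [0.26, 2.42], [-1.36, 4.5], [0.01, 1.98], [-2.84, 2.84]. Speed limits (rad/s): [2.79, 2.79, 3.14, 3.14, 3.14, 3.14, 3.14].

INTERFACE

Orientations are given as a unit quaternion [x, y, z, w].
In Python, from station import arm, snapshot, camera_info, ticket gives the robot as it stands. Calls block until the motion is done:
- arm.movep(position, orientation): joint-space move of the TCP to a pose.
- arm.line_to(position, velocity=0.15, ori=None): straight line of the TCP; ori=None keeps the orientation; velocity is the mean speed in m/s.
- arm.move_j(angles): joint-space move.
- arm.move_gripper(opening, effort=None): opening from 0.0 (shut) to 1.0 (fully open); effort is the grip in N (None keeps the last); returns when the fingers have stopped.
- arm.pause(seconds).
- arm.ik(position, orientation): joint angles nearest the present ones, or None.
- snapshot(name): name is "scene" or "top" or "wrist"; returns the picture (480x640x3 uint8, blue, green, red); there is no depth.
- camera_info(name): a dict with "fx", "fy", "cx", "cy" (pixels), "R" (3x3) and "t" (3): a world point X has camera coordinates R X + t; the wrist camera has in their place "T_tool_cam" (4x4, takes a point from camera to tool coordinates, whose origin is the TCP and whose axes are the tool frame's). Camera axes: x right, y down, z forward; pixel columns grow to the right and rows downward; lengths in m; the calibration is good to about 2 mm. A picture is of the moment at which its call begins: read the wrist's pose just before it. camera_info takes no time and is no camera call.
A pose or a line that the arm cannot do raises arm.MotionError and nothing moves.
- ticket.finish_job(): hands the job in, once; it reports no verdict.
Readings, each from a call of its own:
- arm.read_time(): time.
- arm.read_joint_positions(): joint angles.
- arm.read_dq(): joint speeds.
- arm.read_effort(): joint torques, N m.
- arm.read_tool_pos(): TCP position.
- arm.read_eef_rot(): TCP orientation.
- arm.read_ft_force(): force on the tool from outside, world axes, zero at the start.
- arm.read_wrist_torque(): the same for the moment, N m.
- arm.read_opening(): opening from 0.0 (shut) to 1.0 (fully open).
Only numpy, scipy, OpenCV 4.12 (cv2) and the standard library are available. Lean on these libraries where they do the work, as an engineer would, in place of code of your own. Each camera call takes 0.05 s, during which the arm holds its last target.

TASK

Take the adjusting key from its wooden holder and, through the narrow slot in the roller mill's cover, push the star wheel underneath round tooth by tooth, away from the robot, until the gauge pointer stands between the raised ribs. Feel gently with the blade for the gaps between the teeth and do not force the key against wheel or cover. Then put the key back upright and fully down in its holder, and leave everything else standing where it is.

Things in the scene. Friction and masses are not known exactly. Their poses are not given: they have to be found in the camera images.
- roller_mill: White and steel roller mill, fixed to the worktop, turned up to 0.35 rad. Sizes in mm. Origin: on the worktop under the centre of its housing; x is the pushing direction along the slot (away from the robot), y left, z up. Housing 118 (x) x 98 (y) x 110 high with a flat cover; base and rollers (up to 95 high) reach from y = -176 to 53, x = -65 to 65.
- slot (a point): Centre of the access slot at the cover's top face (mill frame: x 0, y 20, z 110). The slot is 30 long (x) and 14 wide (y), the cover 4 thick. A blade that lands on a tooth of the wheel stops 7 to 9 below this point; in a gap it goes freely to 12 or 13 below, a good depth to push at; tooth roots are 18 below.
- wheel_axis (a point): Centre of the steel star wheel, 39 below the slot point; its axis is the mill's y. 10 thick; 12 square-cut teeth 5.5 thick, tip radius 32, root radius 21; tip pitch 16.7, gaps about 11. The teeth's start phase is unknown, unrelated to the pointer: it must be felt. Friction holds the wheel wherever it is left (about 4 N at the teeth moves it, either way).
- pointer (a joint): Gauge pointer driven by the star wheel, in m; 0.002 to 0.012 at the start. It grows by 0.008 for each tooth pushed in the mill's +x (about 0.5 mm per mm at the tips). At 0.028 it is midway between the raised ribs; wholly between them at 0.025 to 0.031. Travel ends near -0.004 and 0.040. A clear pane covers it.
- pointer_top (a point): Top of the pointer, a black fin 4 (x) x 11 (y) under the clear pane (60 x 12) in the cover, 44 to the right (-y) of the slot's line. It moves along the mill's x: at x = -14 when the joint reads 0, x = +14 (between the ribs) at 0.028. The ribs: two pairs of black ridges 2.5 high beside the pane, inner faces 10 apart in x.
- holder: Wooden block 64 x 64 x 50 high, fixed, turned up to 0.4 rad. Origin: centre of the underside. In its top centre a hole 13 (x) x 17 (y), 44 deep, takes the key's blade; the key's handle rests on the top.
- key_grip (a point): Centre of the key's handle. The key stands upright in the holder, its axes parallel to the holder's: black handle 18 (x) x 26 (y) x 50 high; below it a flat steel blade 6 (x) x 10 (y), reaching 40 below the handle. This point is 65 above the blade's end. For use the key's x must lie along the slot. About 90 g.
- key_tip (a point): Centre of the blade's lower end, 65 below key_grip; 10 above the worktop when the key is home in the holder.
- mug: Striped mug, a bystander, 91 high
- timer: Red kitchen timer, a bystander, 56 high
- spice: Small spice jar with a green lid, a bystander, 106 high
- jam: Jam jar with a dark red lid, a bystander, 92 high
- lidded_jar: Clip-top glass jar, a bystander, 127 high
- salt: Jar with a brown lid, a bystander, 88 high
There are look-alikes about, which are no part of the job. Of the things shaped like the part that bears key_grip, the black one is meant. What is shaped like the holder but yellow is not meant.

How it is judged:
On the way, in this order (a step that is already met when the one before it is completed fails the run):
1. the key's blade is in the slot, among the teeth (z of key_tip in the frame of slot below -0.009 m and horizontal distance between key_tip and slot below 0.016 m), for 0.1 s.
2. the pointer stands between the ribs, the blade still in the slot (value of joint pointer between 0.025 and 0.031 m and z of key_tip in the frame of slot below -0.002 m and horizontal distance between key_tip and slot below 0.02 m), for 0.1 s.
At the end, for the whole second after the job is handed in: The pointer is at rest at 0.028 +- 0.003, wholly between the ribs, and the key stands upright (within 0.1 rad) in the holder's hole, its handle down on the block (within 4 mm), released (value of joint pointer between 0.025 and 0.031 m and x of key_tip in the frame of holder between -0.007 and 0.007 m and y of key_tip in the frame of holder between -0.007 and 0.007 m and z of key_tip in the frame of holder below 0.014 m and angle between key_tip's own z axis and vertical below 0.1 rad and velocity of joint pointer below 0.002 m/s); the robot touches nothing.
It fails at once if the key is forced against the mill or its star wheel with more than 25 N (contact force between key and roller_mill above 25 N).
It fails at once if the gripper or arm pushes the mill with more than 15 N (contact force between any of the fingers, the arm and roller_mill above 15 N).
It fails at once if a loose bystander is shifted by more than 20 mm (distance of any of mug, timer, spice, jam, lidded_jar, salt from where it was at the start of the episode above 0.02 m).
It also fails if it takes over 61 s, if anything falls off the work surface, if the arm or the gripper's body presses on something with over 40 N, if the wrist force passes 120 N, or if a joint passes its speed limit or range.

## Working session

There is one attempt and no reset: what is moved stays moved. The work goes in short steps, each a Python script; the robot and the scene stay as the last script left them, time stands still between calls to the robot, and variables do not carry over. Pictures are saved under pics/ and viewed, and the job is handed in when it is done.

```bash
ls; mkdir -p pics; python3 - <<'E'
from station import arm, snapshot, camera_info
import cv2
for n in("scene","top","wrist"):
    cv2.imwrite(f"pics/{n}0.png",snapshot(n)); print(n,camera_info(n))
print(arm.read_time(),arm.read_tool_pos(),arm.read_eef_rot(),arm.read_ft_force())
E
```

```text
pics
scene {'fx': 450.94320924902337, 'fy': 450.94320924902337, 'cx': 316.58699081067067, 'cy': 237.80422120412308, 'R': array([[-0.51211188, -0.85885559, -0.01041655],
       [-0.4634038 ,  0.28648529, -0.83856013],
       [ 0.72318624, -0.42460953, -0.54470947]]), 't': array([0.29206604, 0.35272484, 0.70552778])}
top {'fx': 501.2759476527309, 'fy': 501.2759476527309, 'cx': 321.03585977623226, 'cy': 240.29852816747385, 'R': array([[ 0.00334048, -0.99986072, -0.01635212],
       [-0.99549922, -0.00177628, -0.09475313],
       [ 0.09471089,  0.01659504, -0.99536649]]), 't': array([1.13231612e-04, 5.63666462e-01, 1.35655622e+00])}
wrist {'fx': 356.95747041157017, 'fy': 356.95747041157017, 'cx': 319.32468083091374, 'cy': 245.0396978898836, 'T_tool_cam': array([[ 5.74582519e-04, -2.80690903e-01,  9.59798045e-01,
        -7.02411026e-02],
       [ 9.99999743e-01, -2.49305852e-04, -6.71558209e-04,
         2.51230363e-05],
       [ 4.27783549e-04,  9.59798184e-01,  2.80690688e-01,
        -7.19411822e-02],
       [ 0.00000000e+00,  0.00000000e+00,  0.00000000e+00,
         1.00000000e+00]])}
0.15 [ 0.24623851 -0.60107847  0.30300143] [-0.69365456 -0.13729122  0.69392085 -0.13589822] [ 0.57139949 -0.327615    0.1312549 ]
```

View pics/scene0.png

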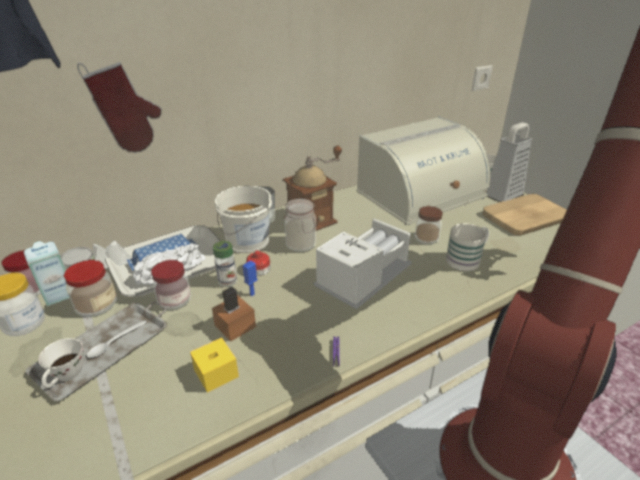

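View pics/top0.png

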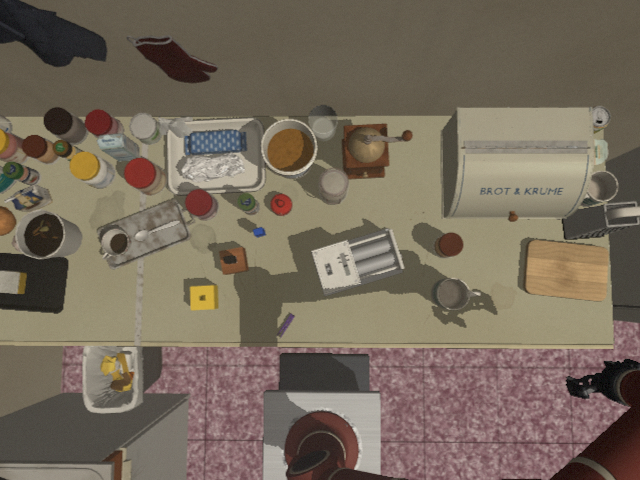

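View pics/wrist0.png

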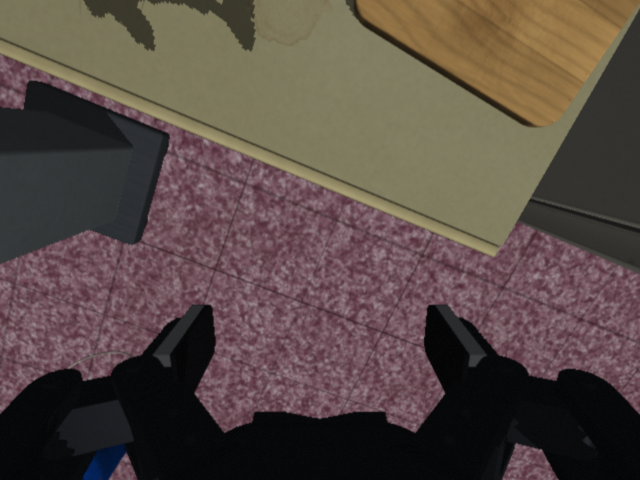

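The scene view shows the key candidates: a black handle in the brown block (scene 231,300; top 231,260), a blue one standing (scene 250,277; top 259,232) and a purple one lying down (scene 335,350; top 286,325). The holders are brown (scene 233,318; top 233,261) and yellow (scene 214,363; top 203,298). The black key in the wooden block fits the description, and I'll confirm it in enlarged crops.

```bash
python3 - <<'E'
import cv2,numpy as np
t=cv2.imread('pics/top0.png');s=cv2.imread('pics/scene0.png')
a=cv2.resize(t[215:305,180:300],(800,600),interpolation=cv2.INTER_CUBIC)
b=cv2.resize(t[220:300,305:412],(800,600),interpolation=cv2.INTER_CUBIC)
c=cv2.resize(s[210:350,190:420],(800,487),interpolation=cv2.INTER_CUBIC)
cv2.imwrite('pics/c1.png',a);cv2.imwrite('pics/c2.png',b);cv2.imwrite('pics/c3.png',c)
E
```

```text
(no output)
```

View pics/c1.png

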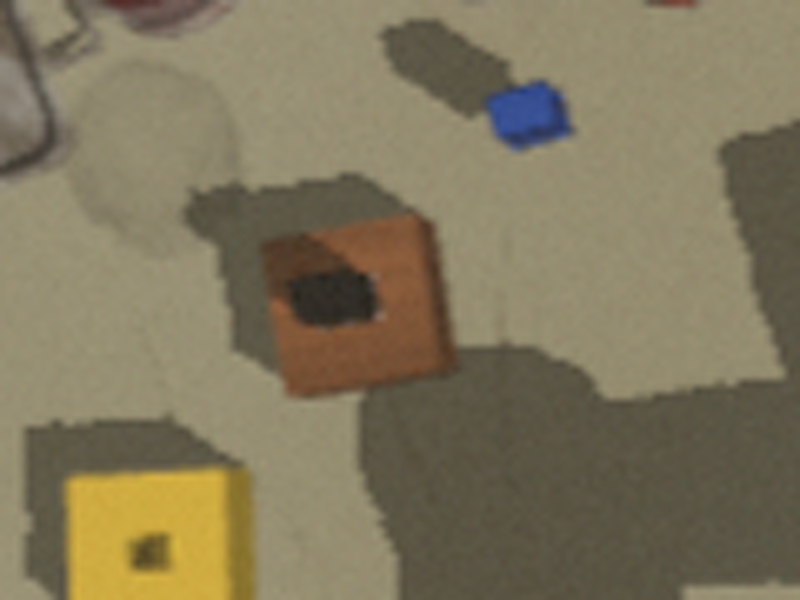

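View pics/c2.png

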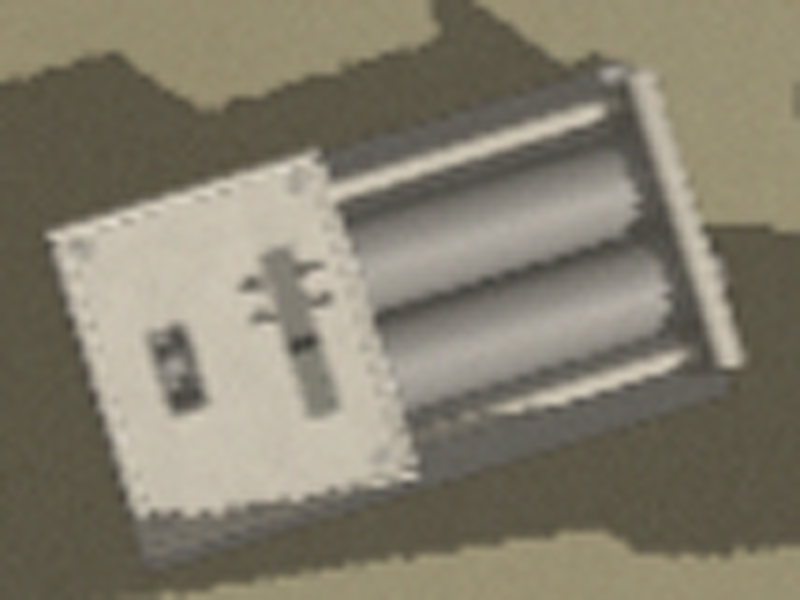

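View pics/c3.png

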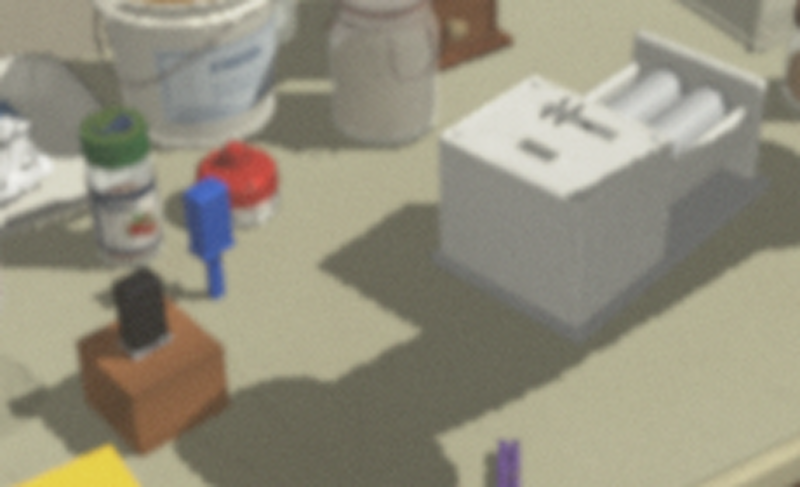

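The crops confirm it: the black handle stands in the brown block (c1 335,298), the blue key stands alone and the purple one lies down. In c2 the slot is at about (178,368) and the pointer at (303,343). Next I'll compute rough poses.

```bash
cat > h.py <<'E'
import numpy as np, cv2
from station import arm, snapshot, camera_info
from scipy.spatial.transform import Rotation as Ro
def ray(ci,uv,z,Twt=None):
    uv=np.atleast_2d(np.float64(uv))
    d=np.c_[(uv[:,0]-ci['cx'])/ci['fx'],(uv[:,1]-ci['cy'])/ci['fy'],np.ones(len(uv))]
    if 'R' in ci: c=-ci['R'].T@ci['t']; d=d@ci['R']
    else:
        T=Twt@ci['T_tool_cam']; c=T[:3,3]; d=d@T[:3,:3].T
    return c+d*((z-c[2])/d[:,2])[:,None]
def proj(ci,X,Twt=None):
    X=np.atleast_2d(X)
    if 'R' in ci: p=X@ci['R'].T+ci['t']
    else:
        T=np.linalg.inv(Twt@ci['T_tool_cam']); p=X@T[:3,:3].T+T[:3,3]
    return np.c_[ci['fx']*p[:,0]/p[:,2]+ci['cx'],ci['fy']*p[:,1]/p[:,2]+ci['cy']]
def pose():
    T=np.eye(4);T[:3,:3]=Ro.from_quat(arm.read_eef_rot()).as_matrix();T[:3,3]=arm.read_tool_pos();return T
def down(yaw):
    # tool x down, tool y at world angle yaw from x axis
    y=np.array([np.cos(yaw),np.sin(yaw),0]);x=np.array([0,0,-1.]);z=np.cross(x,y)
    return Ro.from_matrix(np.c_[x,y,z]).as_quat()
E
python3 - <<'E'
from h import *
ci=camera_info('top')
c1=lambda p:np.array(p)/6.6667+[180-.43,215-.43]
c2=lambda p:np.array(p)/7.48+[305-.43,220-.43]
H=ray(ci,c1([(262,242),(415,213),(440,374),(290,395)]),.05);print(H,H.mean(0))
print('key top',ray(ci,c1([(330,298)]),.10))
M=ray(ci,c2([(52,235),(318,155),(415,478),(140,515)]),.11);print(M,M.mean(0))
print('slot',ray(ci,c2([(178,368)]),.11),'ptr',ray(ci,c2([(303,343)]),.11),ray(ci,c2([(280,250),(323,415)]),.11))
for e in (H,M):
    print([np.arctan2(*(e[1]-e[0])[:2]) , np.arctan2(*(e[2]-e[3])[:2])])
print(Ro.from_quat(arm.read_eef_rot()).as_matrix())
E
```

```text
[[0.53210986 0.27866495 0.05      ]
 [0.54409072 0.21636462 0.05      ]
 [0.47859093 0.20499362 0.05      ]
 [0.46991321 0.26585259 0.05      ]] [0.50617618 0.24146895 0.05      ]
key top [[0.50650434 0.24035417 0.1       ]]
[[ 0.52791     0.02470689  0.11      ]
 [ 0.5558822  -0.0673162   0.11      ]
 [ 0.44452944 -0.10042363  0.11      ]
 [ 0.43156601 -0.00602708  0.11      ]] [ 0.48997191 -0.037265    0.11      ]
slot [[ 0.48204635 -0.01897873  0.11      ]] ptr [[ 0.49077361 -0.06204638  0.11      ]] [[ 0.5228821  -0.0541423   0.11      ]
 [ 0.46602541 -0.06889329  0.11      ]]
[np.float64(2.9516040184279033), np.float64(2.9999600341865875)]
[np.float64(2.8464982507512055), np.float64(3.0051168751029955)]
[[-7.50039334e-04  3.79070578e-01 -9.25367459e-01]
 [ 1.86013670e-03 -9.25365589e-01 -3.79071320e-01]
 [-9.99997989e-01 -2.00562837e-03 -1.10625039e-05]]
```

```bash
python3 - <<'E'
from h import *
for n,p,y in(('mill',[.485,-.03,.30],.29),('hold',[.506,.241,.25],.18),('holdlow',[.506,.241,.136],.18),('milllow',[.482,-.019,.216],.29)):
    for k in(0,np.pi):
        q=arm.ik(p,down(y+k)); print(n,k,None if q is None else np.round(q,2))
q=arm.read_joint_positions();print(q)
E
```

```text
mill 0 [ 0.39  0.41 -0.52  1.88  0.25  0.92  0.04]
mill 3.141592653589793 [-0.15  0.37  0.24  1.89 -0.11  0.89 -2.72]
hold 0 [ 0.04  0.68 -0.87  1.74  0.6   1.01 -0.87]
hold 3.141592653589793 [ 0.16  0.8  -1.15  1.74  0.8   1.16  2.09]
holdlow 0 [-0.2   0.74 -0.46  1.85  0.49  0.67 -0.77]
holdlow 3.141592653589793 [ 0.15  1.   -1.15  1.83  1.06  1.08  1.89]
milllow 0 [ 0.31  0.51 -0.45  1.99  0.34  0.71 -0.06]
milllow 3.141592653589793 [-0.23  0.5   0.32  2.01 -0.24  0.67 -2.6 ]
[ 1.15552117  0.61570798 -0.01260996  1.4245176   0.00806245  1.10342155
 -0.04042421]
```

```bash
python3 - <<'E'
from h import *
for n,p,y in(('mill',[.485,-.03,.29],.29),('hold',[.506,.241,.26],.18)):
    arm.movep(p,down(y)); T=pose(); im=snapshot('wrist')
    cv2.imwrite(f'pics/w_{n}.png',im); np.save(f'T_{n}.npy',T); print(arm.read_time(),T[:3,3],arm.read_ft_force())
E
```

```text
2.4167 [ 0.48521523 -0.03143501  0.28987672] [ 0.33255322 -0.35558315 -0.21793705]
3.525 [0.50678241 0.23887333 0.25982115] [ 0.12164102 -0.41015208 -0.04188404]
```

View pics/w_mill.png

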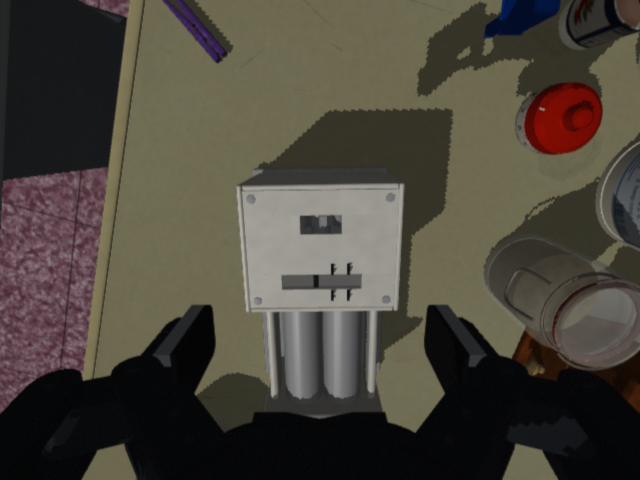

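View pics/w_hold.png

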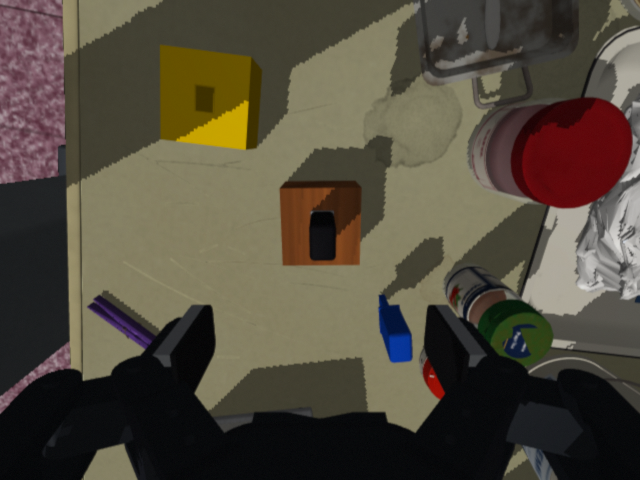

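```bash
python3 - <<'E'
from h import *
m=cv2.imread('pics/w_mill.png');k=cv2.imread('pics/w_hold.png')
a=cv2.resize(m[175:320,230:420],(800,610),interpolation=cv2.INTER_CUBIC)[:600]
b=cv2.resize(k[170:280,260:400],(760,597),interpolation=cv2.INTER_CUBIC)
cv2.imwrite('pics/c4.png',a);cv2.imwrite('pics/c5.png',b)
ci=camera_info('wrist')
T=np.load('T_mill.npy')
g=m.max(2).astype(int)
w=(m.min(2)>140).astype(np.uint8); w[:170]=0;w[315:]=0;w[:,:225]=0;w[:,420:]=0
def rect(mask,z,T,name,n=1):
    cs,_=cv2.findContours(mask,cv2.RETR_EXTERNAL,cv2.CHAIN_APPROX_NONE)
    for c in sorted(cs,key=cv2.contourArea)[-n:]:
        X=ray(ci,c[:,0,:],z,T)[:,:2]
        r=cv2.minAreaRect((X*1000).astype(np.float32)); print(name,np.round(r[0],1),np.round(r[1],1),round(r[2],2),'px',c[:,0].min(0),c[:,0].max(0))
rect(w,.11,T,'cover')
d=((g<130)&(cv2.fillPoly(np.zeros(g.shape,np.uint8),[cv2.convexHull(np.argwhere(w)[:,::-1].astype(np.int32))],1)>0)).astype(np.uint8)
d[:, :250]=0
rect(d,.11,T,'holes',3)
T=np.load('T_hold.npy')
hsv=cv2.cvtColor(k,cv2.COLOR_BGR2HSV)
br=((hsv[...,0]<14)&(hsv[...,1]>110)&(hsv[...,2]>60)).astype(np.uint8);z=np.zeros_like(br);z[170:280,260:380]=br[170:280,260:380]
z=cv2.morphologyEx(z,cv2.MORPH_CLOSE,np.ones((5,5)))
print('V',hsv[175:200:2,320,2],hsv[180:200:2,290,2])
rect(z,.05,T,'holder(all)')
kb=(k.max(2)<45).astype(np.uint8);z=np.zeros_like(kb);z[190:275,295:345]=kb[190:275,295:345]
rect(z,.10,T,'key')
E
```

```text
cover [489.7 -36.3] [111.9  94.1] 17.18 px [243 185] [402 308]
holes [528.3 -76.7] [20.9  3.4] 16.41 px [342 310] [369 314]
holes [482.5 -17.6] [29.7 14.7] 16.42 px [300 214] [341 234]
holes [496.  -60.9] [60.1 30.7] 19.78 px [281 262] [361 300]
V [ 67  67  66  43  37  40  64 116 117 117 116 117 116] [ 62  44  41  37  80 103 103 104 103 101]
holder(all) [507.4 243.7] [63.9 63.6] 10.13 px [280 187] [360 264]
key [507.5 249.8] [16.7 33.2] 9.71 px [310 211] [335 259]
```

View pics/c4.png

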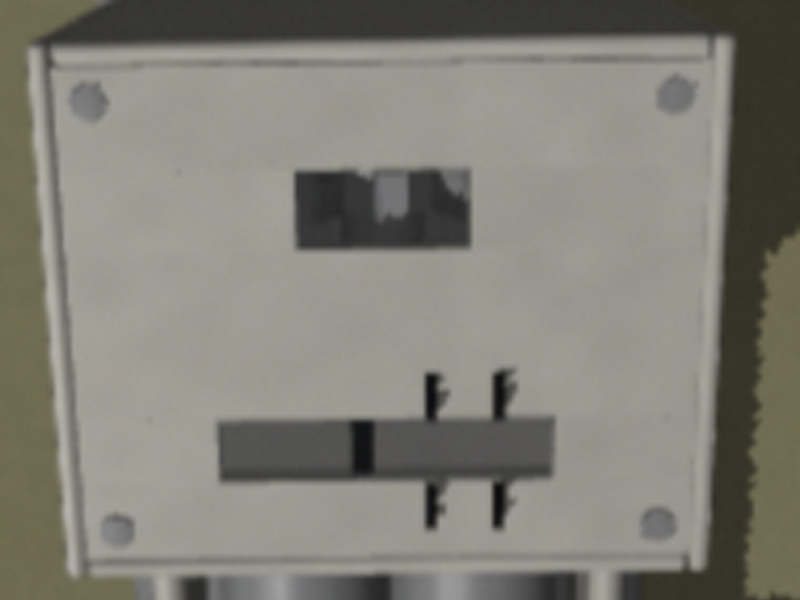

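View pics/c5.png

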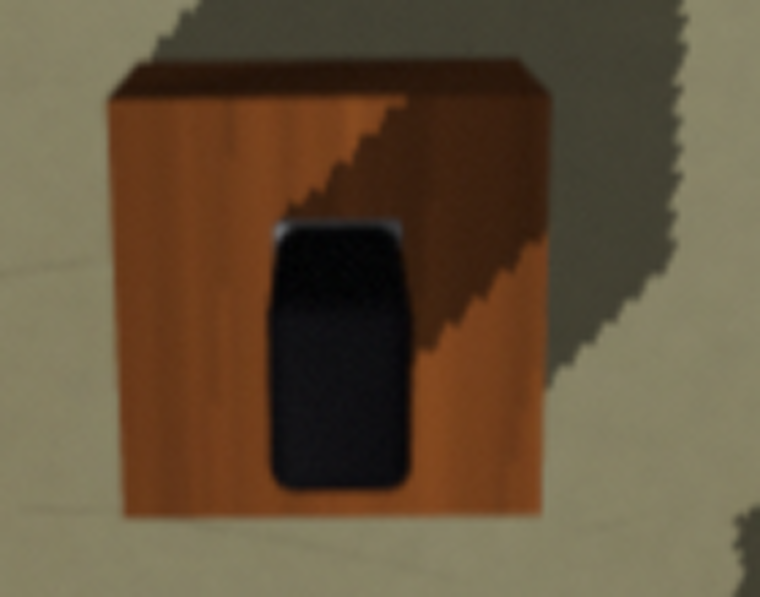

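```bash
python3 - <<'E'
from h import *
ci=camera_info('wrist')
T=np.load('T_mill.npy')
f=lambda p:(np.array(p)+.5)/4.2105+[230-.5,175-.5]
def ang(a,b): d=b-a; return np.arctan2(d[1],d[0])
S=ray(ci,f([(88,102),(676,95),(657,523),(118,530)]),.11,T)*1000
print(S.round(1),S.mean(0).round(1),np.linalg.norm(S[1]-S[0]),np.linalg.norm(S[3]-S[0]),ang(S[0],S[1]),ang(S[3],S[2]),ang(S[3],S[0])-np.pi/2,ang(S[2],S[1])-np.pi/2)
P=ray(ci,f([(218,420),(555,420),(553,480),(220,480)]),.11,T)*1000
print(P.mean(0),ang(P[0],P[1]),ang(P[3],P[2]))
L=ray(ci,f([(295,170),(470,170),(470,248),(296,248)]),.11,T)*1000;print(L.mean(0),ang(L[0],L[1]),ang(L[3],L[2]))
pt=ray(ci,f([(363,447)]),.109,T)*1000;print('ptr',pt, (pt-P.mean(0)))
T=np.load('T_hold.npy')
g=lambda p:(np.array(p)+.5)/5.43+[260-.5,170-.5]
K=ray(ci,g([(272,308),(411,308),(411,490),(272,490)]),.10,T)*1000;print(K.round(1),K.mean(0))
H=ray(ci,g([(108,98),(550,98),(541,515),(124,515)]),.05,T)*1000;print(H.round(1),H.mean(0),ang(H[0],H[1]),ang(H[3],H[2]),ang(H[3],H[0])-np.pi/2,ang(H[2],H[1])-np.pi/2)
E
```

```text
[[430.2 -14.1 110. ]
 [524.   14.8 110. ]
 [546.9 -59.7 110. ]
 [453.4 -88.6 110. ]] [488.6 -36.9 110. ] 98.17162914330909 78.0747231916972 0.29859872377561286 0.3005972509828324 0.3022953227106435 0.2983860088463377
[495.76676301 -59.92656493 110.        ] 0.28648693087999527 0.28645330578841094
[482.60042152 -17.80249541 110.        ] 0.2866187590460044 0.2865789970848008
ptr [[491.66867358 -60.91995035 109.        ]] [[-4.09808943 -0.99338542 -1.        ]]
[[498.  254.5 100. ]
 [514.7 257.4 100. ]
 [519.1 234.4 100. ]
 [501.9 231.4 100. ]] [508.42759672 244.42867008 100.        ]
[[470.4 268.9  50. ]
 [532.9 280.   50. ]
 [544.8 217.6  50. ]
 [482.  206.4  50. ]] [507.50404954 243.23438763  50.        ] 0.17675512825800016 0.17658112686408925 0.18380710574565562 0.18812236686432215
```

```bash
python3 - <<'E'
from h import *
T=pose();print(T[:3,3],arm.read_time())
arm.move_gripper(0.55)
arm.movep([.508,.244,.20],down(.18)); arm.pause(.1); print(pose()[:3,3])
arm.line_to([.508,.244,.134],velocity=.1); arm.pause(.15); print(pose()[:3,3],arm.read_ft_force())
arm.move_gripper(0.0,60); arm.pause(.1)
print(pose()[:3,3],arm.read_opening(),arm.read_ft_force(),arm.read_time())
cv2.imwrite('pics/grasp.png',snapshot('wrist'))
E
```

```text
[0.5069794  0.23840795 0.25990665] 3.525
[0.50872993 0.24475383 0.20160101]
[0.50842664 0.24429988 0.1348147 ] [-1.28977286 -0.29803564  0.01444694]
[0.50827086 0.24415869 0.1344767 ] 0.2017648528990617 [-0.32930772 -0.28046814  3.88456428] 5.8667
```

View pics/grasp.png

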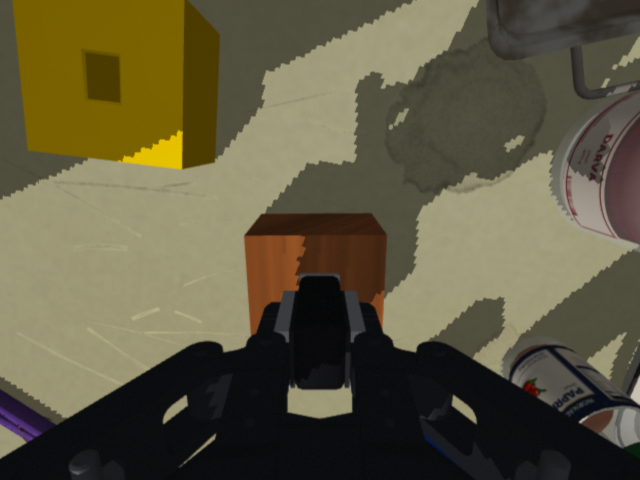

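```bash
cat >> h.py <<'E'
SLOT=np.array([.4826,-.0178,.110]); YAW=.30; DZ=.1245
ex=np.array([np.cos(YAW),np.sin(YAW),0]);ey=np.array([-np.sin(YAW),np.cos(YAW),0]);ez=np.array([0,0,1.])
def tcp(x,y,z): return SLOT+ex*x+ey*y+ez*(z+DZ)   # mill-frame tip pos relative to slot -> TCP
def tip():
    d=arm.read_tool_pos()-SLOT; return np.array([d@ex,d@ey,d[2]-DZ])
E
python3 - <<'E'
from h import *
np.save('grasp.npy',arm.read_tool_pos())
arm.line_to([.508,.244,.255],velocity=.12)
arm.pause(.1);f0=arm.read_ft_force()
arm.movep(tcp(0,0,.03),down(YAW)); arm.pause(.3)
T=pose();cv2.imwrite('pics/hover.png',snapshot('wrist'));np.save('T_hover.npy',T);cv2.imwrite('pics/hover_top.png',snapshot('top'));cv2.imwrite('pics/hover_s.png',snapshot('scene'))
print(tip(),f0,arm.read_ft_force(),arm.read_opening(),arm.read_time())
print(Ro.from_matrix(T[:3,:3]).inv().__mul__(Ro.from_quat(down(YAW))).as_rotvec())
E
```

```text
[0.0001925  0.00035645 0.02997736] [-0.70385298 -0.99344689 -1.5422253 ] [ 0.32283728  0.95740119 -0.19632805] 0.2041195648486033 8.65
[ 0.00202985 -0.00035719 -0.00022001]
```

View pics/hover.png

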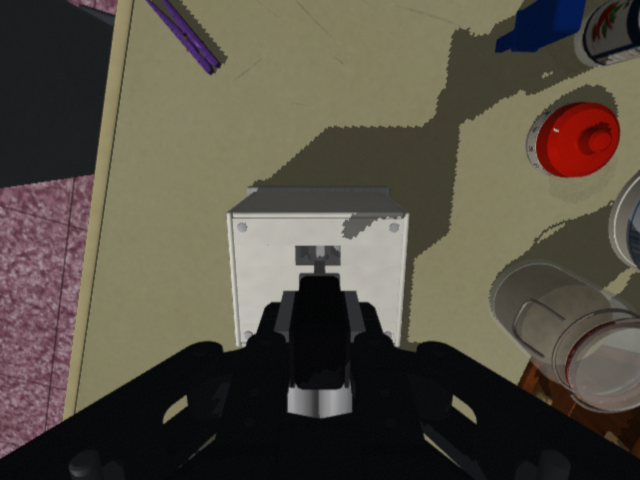

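```bash
python3 - <<'E'
from h import *
m=cv2.imread('pics/hover.png')
cv2.imwrite('pics/c6.png',cv2.convertScaleAbs(cv2.resize(m[205:295,260:380],(800,600),interpolation=cv2.INTER_CUBIC),alpha=1.6))
ci=camera_info('wrist');T=np.load('T_hover.npy')
t=arm.read_tool_pos()
b=tip()
def P(x,y,z): return proj(ci,tcp(x,y,z-DZ),T)
f=lambda p:((p-[260-.5,205-.5])*6.667-.5).round(0)
tp=b
print('expected tip corners',[f(P(tp[0]+sx*.003,tp[1]+.005,tp[2])).tolist() for sx in(-1,1)])
print('slot corners exp',[f(P(sx*.015,sy*.007,0)).tolist() for sx in(-1,1) for sy in (1,-1)])
E
```

```text
expected tip corners [[[354.0, 384.0]], [[423.0, 384.0]]]
slot corners exp [[[235.0, 268.0]], [[238.0, 402.0]], [[540.0, 268.0]], [[537.0, 403.0]]]
```

View pics/c6.png

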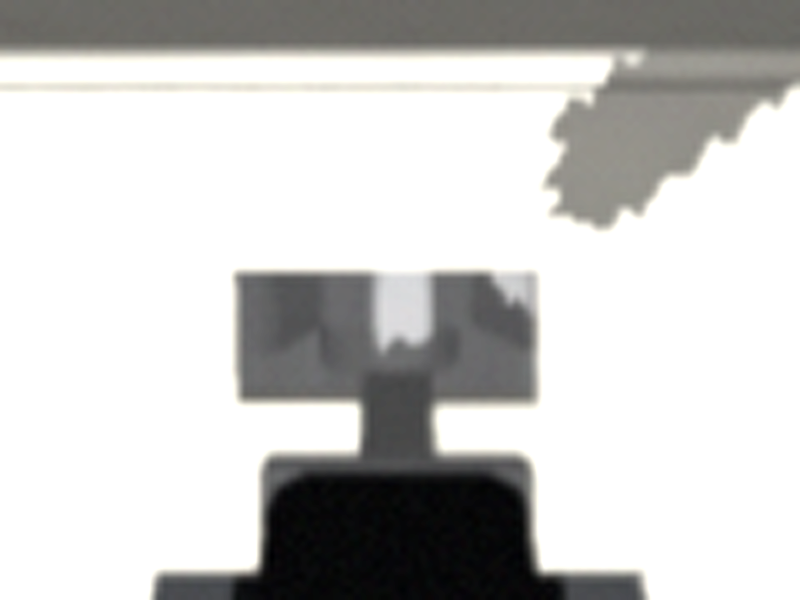

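View pics/hover_top.png

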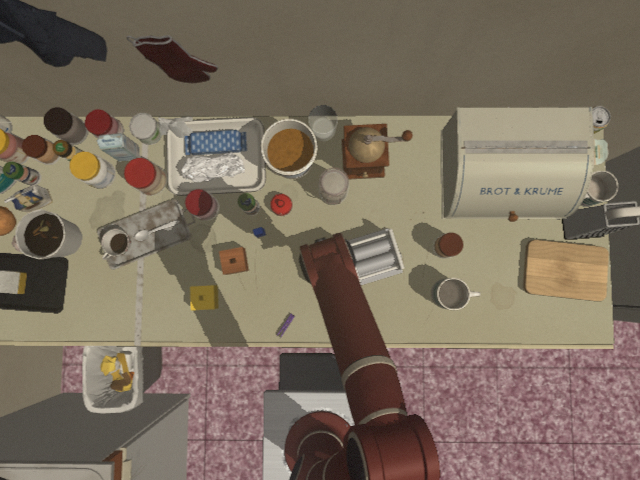

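In the crop the slot edges (236–537, 271–402) match my estimate. The blade tip (362–434, row 372) sits about 0.8 mm +x and 1 mm +y of where I assumed, so I'll correct for that. A tooth shows at about x=+1.6 mm, so the gap behind it should be near x=-6. Next is a guarded descent to feel for it.

```bash
cat >> h.py <<'E'
SLOT=SLOT-ex*.0008-ey*.0009
def F(n=3):
    f=np.mean([arm.read_ft_force() for _ in range(n)],0); return np.array([f@ex,f@ey,f[2]])
def goto(x,y,z,v=.05):
    arm.line_to(tcp(x,y,z),velocity=v,ori=down(YAW))
def guarded(p0,p1,n,base,lim,v=.03,verbose=True):
    p0,p1=map(np.array,(p0,p1))
    for i in range(1,n+1):
        goto(*(p0+(p1-p0)*i/n),v=v); f=F()-base
        if verbose: print(i,(tip()*1000).round(1),f.round(1))
        if np.abs(f).max()>lim: print('STOP');return False
    return True
E
python3 - <<'E'
from h import *
goto(-.0062,0,.005); arm.pause(.2); b=F(); T=pose(); cv2.imwrite('pics/pre.png',snapshot('wrist'));np.save('T_pre.npy',T)
print(tip(),b,arm.read_time())
m=cv2.imread('pics/pre.png')
cv2.imwrite('pics/c7.png',cv2.convertScaleAbs(cv2.resize(m[205:310,250:390],(800,600),interpolation=cv2.INTER_CUBIC),alpha=1.6))
ci=camera_info('wrist');tp=tip()
def P(x,y,z): return proj(ci,tcp(x,y,z-DZ)+ex*.0008+ey*.0009,T)
f=lambda p:((p-[250-.5,205-.5])*5.714-.5).round(0)
print('tip',[f(P(tp[0]+sx*.003,tp[1]+.005,tp[2])).tolist() for sx in(-1,1)])
print('slot',[f(P(sx*.015,sy*.007,0)).tolist() for sx in(-1,1) for sy in (1,-1)])
E
```

```text
[-5.97762679e-03 -1.90737051e-05  5.25085046e-03] [ 0.80734847  0.42354289 -0.82328711] 9.5667
tip [[[370.0, 314.0]], [[430.0, 314.0]]]
slot [[[312.0, 279.0]], [[314.0, 406.0]], [[604.0, 279.0]], [[600.0, 406.0]]]
```

View pics/c7.png

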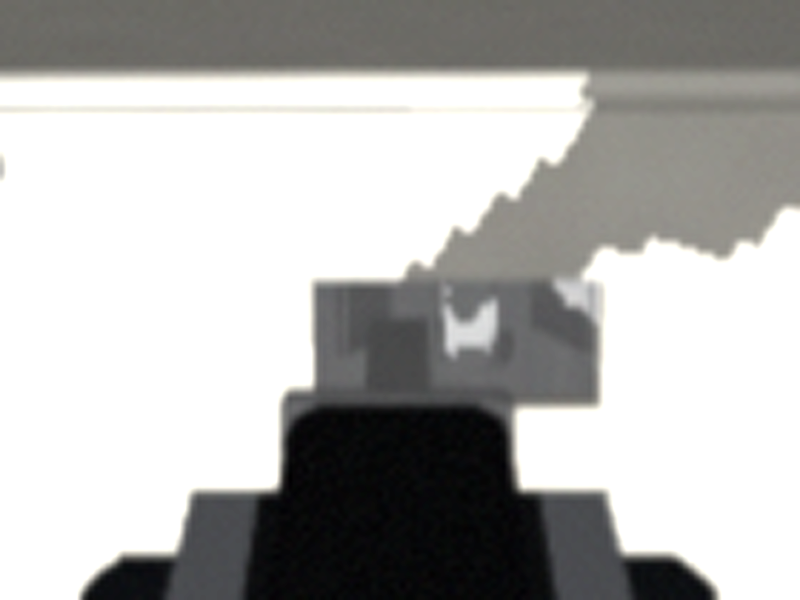

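The blade (366–430) is centred in the slot's width and stands over the dark gap, left of the bright tooth (443–497). Descending.

```bash
python3 - <<'E'
from h import *
b=F()
if guarded((-.0062,0,.005),(-.0062,0,-.0125),9,b,3): arm.pause(.15)
print(tip(),F()-b,arm.read_time()); np.save('base.npy',b)
E
```

```text
1 [-6.3  0.   3. ] [ 1.6 -0.9  1.6]
2 [-6.3  0.   1. ] [1.1 0.3 1.1]
3 [-6.3  0.  -1. ] [-0.1 -0.9  0.7]
4 [-6.3  0.  -2.9] [ 0.  -0.4  0.3]
5 [-6.3  0.  -4.8] [1.3 0.1 1.6]
6 [-6.3  0.  -6.8] [1.1 0.1 0.1]
7 [-6.3  0.  -8.7] [-0.3 -0.1  1.7]
8 [ -6.3   0.  -10.7] [ 0.7 -0.8 -0. ]
9 [ -6.3   0.  -12.6] [-0.1 -0.7  0.2]
[-6.16528297e-03 -9.64865561e-06 -1.24706696e-02] [0.17407879 0.12390099 0.26323371] 11.9667
```

```bash
python3 - <<'E'
from h import *
b=np.load('base.npy')
guarded((-.0062,0,-.0125),(.008,0,-.0125),9,b,12,v=.04)
arm.pause(.1);print(tip(),F()-b,arm.read_time());cv2.imwrite('pics/p1.png',snapshot('wrist'))
E
```

```text
1 [ -4.4   0.  -12.5] [ 0.  -0.1  1.6]
2 [ -3.6  -0.  -12.7] [-1.  -0.3  0.9]
3 [ -2.9  -0.  -12.8] [-3.3  0.1  3.7]
4 [ -0.7  -0.1 -12.8] [-3.5 -0.4  3.4]
5 [  1.2  -0.  -12.9] [-4.1 -0.5  1.9]
6 [  2.7  -0.1 -12.9] [-3.7 -0.5 -0.3]
7 [  4.6   0.  -12.7] [-4.4  0.8 -0.5]
8 [  6.5   0.1 -12.5] [-4.4 -0.2 -0.7]
9 [  8.2   0.1 -12.4] [-4.5  0.2  0.4]
[ 8.20253197e-03  4.62692580e-05 -1.23515837e-02] [-4.41410261  0.19337167  1.00622939] 14.3167
```

View pics/p1.png

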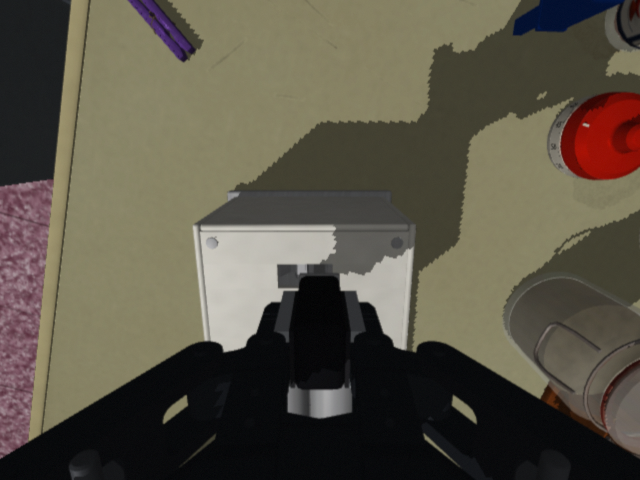

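```bash
python3 - <<'E'
from h import *
b=np.load('base.npy')
goto(.0072,0,-.0125); goto(.0072,0,-.004); print(F()-b)
goto(-.008,0,-.004); arm.pause(.1); print(tip(),F()-b)
if guarded((-.008,0,-.004),(-.008,0,-.0125),5,b,4):
    guarded((-.008,0,-.0125),(.0075,0,-.0125),9,b,12,v=.04)
print(tip(),F()-b,arm.read_time())
E
```

```text
[ 0.84184425 -0.05988062 -0.24491827]
[-7.81134881e-03 -4.91249320e-05 -3.92050212e-03] [ 0.71321381 -0.65118546  1.00966236]
1 [-7.9  0.1 -5.9] [ 0.8 -0.4  0.6]
2 [-8.1  0.  -7.6] [ 0.4 -0.4  0.5]
3 [-8.1  0.  -9.2] [ 0.4 -0.4  0.3]
4 [ -8.1   0.  -10.9] [-0.2  0.1  1.5]
5 [ -8.1   0.  -12.6] [0.3 0.  0.3]
1 [ -6.9  -0.  -12.7] [-0.6 -0.1  3. ]
2 [ -5.9  -0.  -12.8] [-3.4  0.5  3.7]
3 [ -3.5  -0.1 -12.7] [-3.4  0.2  3.7]
4 [ -1.4  -0.1 -12.7] [-3.7 -0.   1.9]
5 [  0.4  -0.  -12.7] [-3.4  0.3  1.2]
6 [  2.   -0.1 -12.8] [-4.3 -0.5  0.1]
7 [  3.7   0.  -12.8] [-5.2 -0.4 -1.4]
8 [  5.7   0.1 -12.6] [-3.3 -1.1  0. ]
9 [  7.7   0.1 -12.4] [-4.6  0.   0.1]
[ 7.66773566e-03  7.07938222e-05 -1.23934295e-02] [-4.5564187   0.02537685  0.1236097 ] 18.9833
```

```bash
python3 - <<'E'
from h import *
goto(.0068,0,-.0125); goto(.0068,0,.03,v=.1); goto(0,-.075,.03,v=.15); arm.pause(.15)
T=pose();m=snapshot('wrist');cv2.imwrite('pics/g1.png',m);np.save('T_g1.npy',T)
cv2.imwrite('pics/c8.png',cv2.resize(m[180:300,240:400],(800,600),interpolation=cv2.INTER_CUBIC));print(arm.read_time())
E
```

```text
20.6583
```

View pics/c8.png

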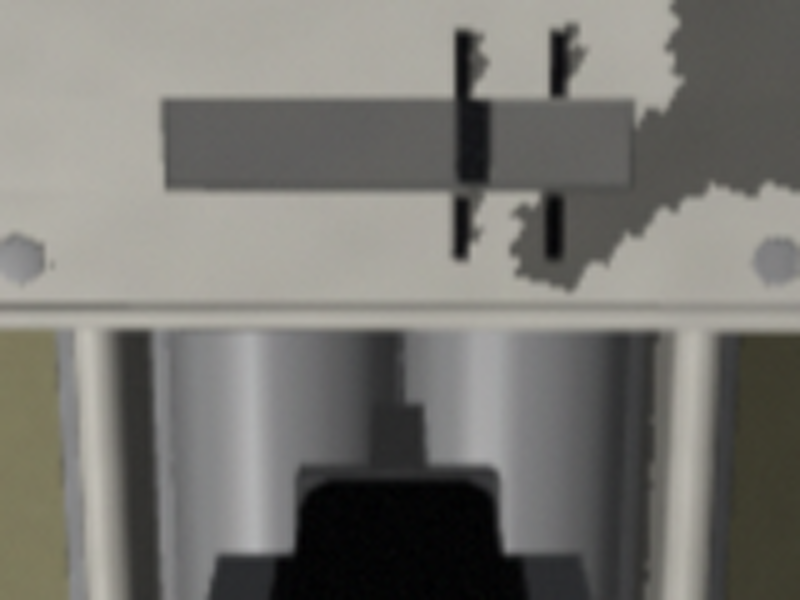

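The pane spans columns 163–634 and the pointer is at 473, so the joint reads about 0.0236. The ribs centre on column 508. About 4.4 mm is left, so one short third stroke to x≈+0.9 mm.

```bash
python3 - <<'E'
from h import *
goto(-.009,0,.03,v=.12); goto(-.009,0,.004,v=.08); arm.pause(.15); b=F(); np.save('base.npy',b); print(tip())
if guarded((-.009,0,.004),(-.009,0,-.0125),8,b,4):
    guarded((-.009,0,-.0125),(.0009,0,-.0125),6,b,12,v=.04)
    arm.pause(.3)
print(tip(),F()-b,arm.read_time())
E
```

```text
[-0.00863604 -0.00016384  0.00445982]
1 [-9. -0.  2.] [-0.5  0.2 -1.8]
2 [-9.1  0.  -0.2] [ 0.6  0.1 -1.3]
3 [-9.1  0.  -2.4] [-0.8 -0.4 -1.7]
4 [-9.1  0.  -4.4] [ 0.4  0.4 -0.8]
5 [-9.1  0.  -6.5] [-0.2  0.5 -1.6]
6 [-9.1 -0.  -8.5] [-0.8  0.1 -0.3]
7 [ -9.1   0.  -10.6] [-0.  -0.1 -0.5]
8 [ -9.1   0.  -12.6] [-0.4 -0.3 -1.4]
1 [ -7.6  -0.  -12.6] [-1.2  0.  -0.2]
2 [ -7.   -0.  -12.8] [-4.5 -0.1  1.3]
3 [ -4.8  -0.  -12.7] [-4.6  0.6  1.5]
4 [ -2.7  -0.  -12.7] [-4.6  0.2  0.9]
5 [ -0.9  -0.1 -12.7] [-4.7 -0.1  0.5]
6 [  0.7  -0.1 -12.7] [-3.8 -0.3 -1.6]
[ 7.67441793e-04 -3.23581765e-05 -1.26319418e-02] [-3.35020356 -0.35514465 -2.47786922] 25.8667
```

```bash
python3 - <<'E'
from h import *
goto(-.0005,0,-.0125); goto(-.0005,0,.03,v=.1); goto(0,-.075,.03,v=.15); arm.pause(.15)
m=snapshot('wrist');cv2.imwrite('pics/g2.png',m)
cv2.imwrite('pics/c9.png',cv2.resize(m[180:300,240:400],(800,600),interpolation=cv2.INTER_CUBIC));print(arm.read_time(),arm.read_opening(),np.load('grasp.npy'))
E
```

```text
27.5417 0.201776265037587 [0.50830227 0.24412503 0.13444283]
```

View pics/c9.png

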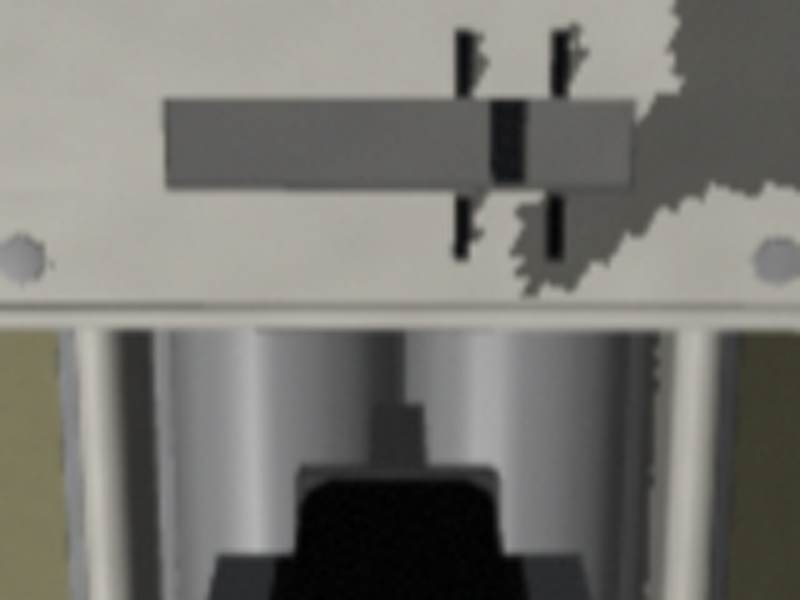

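The pointer (column 508) is now midway between the ribs. Next, back to the holder.

```bash
python3 - <<'E'
from h import *
g=np.load('grasp.npy')
goto(0,-.04,.05,v=.2)
arm.movep([g[0],g[1],.215],down(.18)); arm.pause(.2)
T=pose();m=snapshot('wrist');cv2.imwrite('pics/ret.png',m);np.save('T_ret.npy',T);print(T[:3,3]-g,arm.read_time())
cv2.imwrite('pics/c10.png',cv2.convertScaleAbs(cv2.resize(m[190:310,240:400],(800,600),interpolation=cv2.INTER_CUBIC),alpha=1.5))
E
```

```text
[ 0.00084384 -0.00180195  0.08078932] 29.325
```

View pics/c10.png

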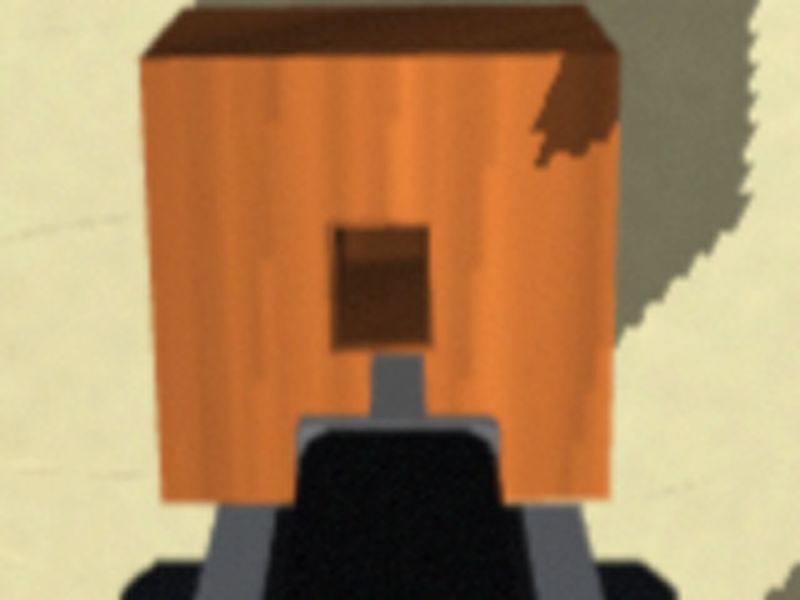

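```bash
python3 - <<'E'
from h import *
ci=camera_info('wrist');T=np.load('T_ret.npy')
f=lambda p:(np.array(p)+.5)/5+[240-.5,190-.5]
h=ray(ci,f([(381,287)]),.05,T)[0]
t=ray(ci,f([(397,355)]),T[2,3]-DZ,T)[0]
u=np.array([np.cos(.18),np.sin(.18)]);v=np.array([-u[1],u[0]])
t[:2]-=.005*v
print(h,t,T[:3,3]); d=h-t; print('tip err hole frame',-d[:2]@u,-d[:2]@v, 'tcp target',T[:2,3]+d[:2])
E
```

```text
[0.50715222 0.24315479 0.05      ] [0.50948298 0.24258776 0.09073215] [0.50914611 0.24232308 0.21523215]
tip err hole frame 0.002191593509061852 -0.0009751478096535553 tcp target [0.50681535 0.24289011]
```

```bash
python3 - <<'E'
from h import *
xy=[.5072,.2432]
arm.line_to([*xy,.185],velocity=.1,ori=down(.18)); arm.pause(.2); b=F()
print(pose()[:3,3])
for z in np.arange(.180,.1344,-.005).tolist()+[.1345]:
    arm.line_to([*xy,z],velocity=.06); f=F()-b
    if z<.15 or np.abs(f).max()>3: print(round(z,4),pose()[:3,3].round(4),f.round(1))
    if np.abs(f).max()>8: print('STOP');break
arm.pause(.2);print(pose()[:3,3],F()-b,arm.read_time())
cv2.imwrite('pics/s1.png',snapshot('wrist'))
E
```

```text
[0.50756726 0.24352495 0.18570393]
0.15 [0.507  0.243  0.1496] [-0.6  0.7 -0.3]
0.145 [0.507  0.243  0.1446] [-0.6  0.5 -0.5]
0.14 [0.507  0.2431 0.1396] [-0.9  0.1 -0.5]
0.135 [0.5071 0.2432 0.1347] [-1.1  1.  -0.4]
0.1345 [0.5071 0.2432 0.1345] [-0.5  0.6 -0.3]
[0.50715669 0.24316157 0.13448668] [-0.08952104 -0.92961078 -0.2651895 ] 32.925
```

View pics/s1.png

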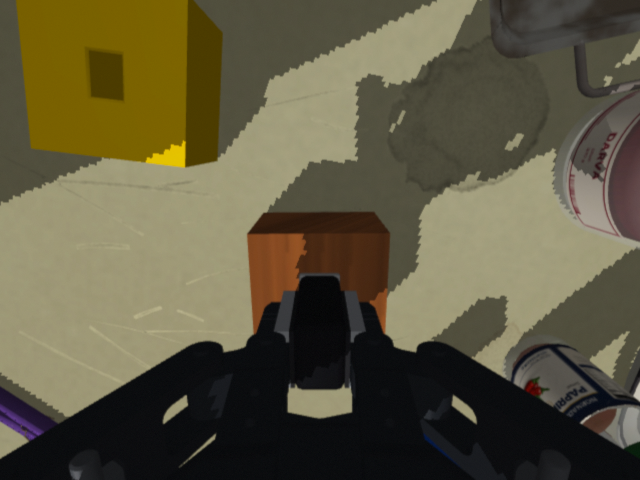

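The blade went in freely and the block looks the same as at the grasp. I'll lower gently to contact, release and retreat.

```bash
python3 - <<'E'
from h import *
xy=[.5072,.2432]; b=F(6)
for z in (.134,.1335,.133,.1325,.132):
    arm.line_to([*xy,z],velocity=.03); arm.pause(.05); f=F(5)-b; print(z,arm.read_tool_pos()[2],f.round(1))
    if f[2]>2.5: break
arm.move_gripper(.5); arm.pause(.2)
arm.line_to([*xy,.26],velocity=.12); arm.pause(.2)
T=pose();m=snapshot('wrist');cv2.imwrite('pics/end.png',m);np.save('T_end.npy',T)
cv2.imwrite('pics/end_s.png',snapshot('scene'));cv2.imwrite('pics/end_t.png',snapshot('top'))
print(arm.read_time(),arm.read_ft_force())
s=cv2.imread('pics/end_s.png');cv2.imwrite('pics/c11.png',cv2.resize(s[210:350,190:420],(800,487),interpolation=cv2.INTER_CUBIC))
cv2.imwrite('pics/c12.png',cv2.resize(m[170:280,260:400],(760,597),interpolation=cv2.INTER_CUBIC))
E
```

```text
0.134 0.13446608500862117 [-0.3  1.1  5.3]
35.3917 [ 0.20381095 -0.39998083  0.54291925]
```

View pics/c12.png

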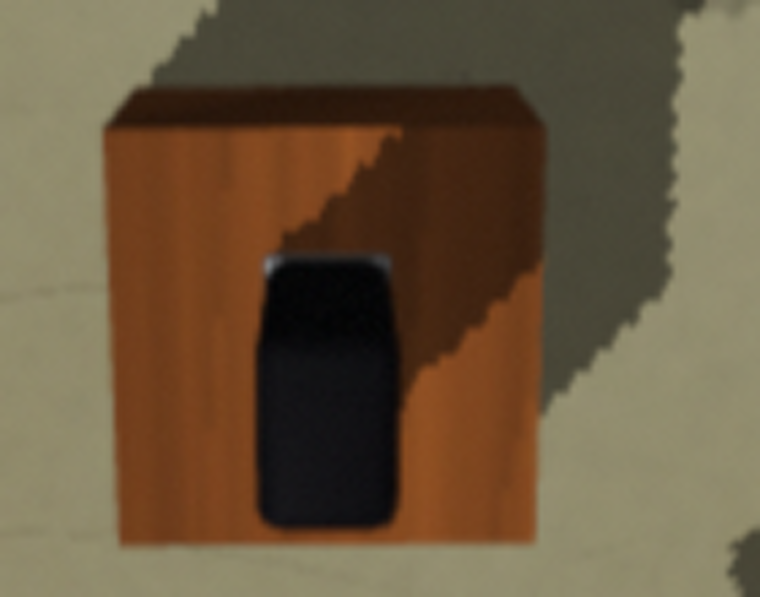

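View pics/c11.png

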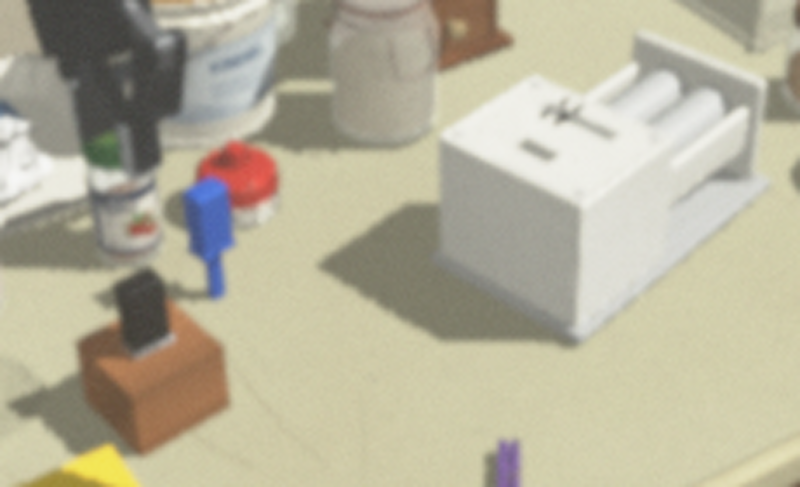

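View pics/end_t.png

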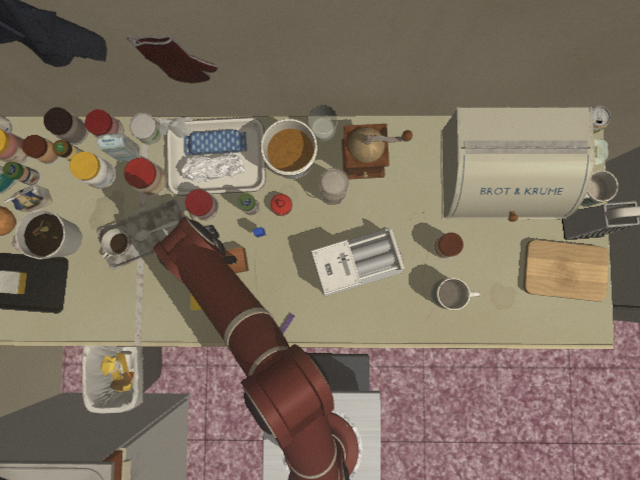

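The key stands upright with its handle down on the block (c12 258–400, 255–528), looking as it did at the start. The bystanders and mill sit at their original pixels. Handing in.

```bash
python3 -c "
from station import ticket,arm
print(ticket.finish_job(),arm.read_time())"
```

```text
the job is handed in; nothing more can be done
the job is handed in; nothing more can be done
```

The job is done and handed in at about 35 s of the 61 s allowed. The hand-in gave no verdict, so what follows rests on my own checks.

- **Pushing:** I took the black key from the wooden holder and felt the blade into three tooth gaps. Three strokes away from the robot moved the pointer from about 0.010 to 0.024, then to 0.028. The contact forces I read were about 5 N while pushing.
- **Pointer:** the last wrist picture of the gauge, taken just after the final push, shows the pointer midway between the ribs. I did not take another close-up of it after putting the key back.
- **Key:** it went back into the holder without resistance until its handle touched the block at about 5 N. I then released it and moved the gripper clear. In the pictures it stands upright and looks the same as at the start.
- **Surroundings:** by eye in the top view, the bystanders and the mill stand where they did at the start. The arm was touching nothing when I handed in.

No check failed. The one disagreement was small: before putting the key back, the picture put the hole's centre about 1–2 mm from where I had first gripped the key. I aimed close to the measured centre, well within the hole's clearance.

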